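Swap testers and hold the aerial tester on a sprung chassis socket

ROBOT

A 6-joint arm with a two-finger parallel gripper is mounted at the origin on the work surface. World frame = base frame: x ahead of the robot, y to its left, z up, the work surface at z = 0. Lengths are in mm, angles in rad, forces in N, time in s.
With the tool pointing down it reaches from about 300 to 850 mm from the base axis. Payload 4.2 kg.
Tool frame: the origin (TCP) lies on the front face of the gripper's body, between the roots of the fingers; the fingertips stand 78 mm ahead of it and the grasp point (between the pads) lies 60 mm ahead of it (env.tip_reach is the distance from the TCP to the fingertips, in mm); z points along the fingers, y is the direction in which the jaws open and shut (so a half turn about z gives the same grasp; the last joint's range is limited). The gripper opens to 91 mm and grips with 3 to 60 N. Pads are 32 mm wide; open, the fingers measure 118 mm over their backs; the gripper's body (76 mm by 178 mm) begins 60 mm behind the grasp point.
Start: joints at [-1.123, 0.32, 1.565, -0, 1.257, -0.02], TCP at [259.284, -513.232, 292.276] pointing down, gripper open.
Joint ranges: [-3.11, 3.11], [-0.84, 2.01], [0.21, 2.61], [-1.34, 4.49], [0.05, 2.63], [-2.56, 2.56]. Speed limits (rad/s): [2.57, 2.57, 3.14, 3.14, 3.14, 3.14].

INTERFACE

Orientations are given as a rotation vector (axis times angle).
In Python, from rig import env gives the robot as it stands.
- The arm moves only by the tool jog_arm, never from a script. Its argument "steps" is a list of rows, each an object of numbers: "claw": the gripper's target within -1 to 1 (shut at 1, half-way at 0, fully open at -1); "x", "y", "z": the shift along the world's x, y, z in mm; "turn": the turn about the world's z in degrees. A call has exactly 10 rows; each row is the pose to reach, as a shift and turn from the pose commanded when the call began; what a row does not reach only later rows make up. A row lasts 1/8 s, in which the tool goes at most 62.5 mm and 10.7 degrees, less where a joint would pass 70% of its speed; a pose out of reach is approached as far as the arm can. A call with a gripper value outside its range is refused whole. The fingers move at their own pace and stop on an object; the grip force is fixed at half the most. Time passes only in rows, so rows that repeat a pose let the fingers close, or fill a call up. It gives the time, the measured TCP pose, the force and the opening at its end, in the units of the state.
- env.observe(): the state, without advancing time (a new reading comes with each control period).
- env.grab_frame(name): name is "side" or "top" or "wrist"; returns the picture (384x512x3 uint8, red, green, blue); there is no depth.
- env.get_calibration(name): a dict with "fovy" (degrees; the focal length in pixels is half the picture's height over the tangent of half this angle, whatever the lens; pixels are square), "cx", "cy" (the principal point, pixels), "world_to_cam" (4x4, takes a point from world to camera coordinates). Camera axes: x right, y up, looking along -z (the intrinsics and any distortion apply to the point x, -y, -z); pixel columns grow to the right and rows downward; lengths in mm; the calibration is good to about 2 mm. A picture is of the moment at which its call begins: read the wrist's pose just before it. get_calibration takes no time and is no camera call; for the wrist camera it gives the pose at the moment of the call.
- env.sign_off(): hands the job in, once; it reports no verdict.
The state is a dict: "clock": time; "joint_pos": joint angles; "qvel": joint speeds; "joint_torque": joint torques, N m; "ee_pos": TCP position; "tcp_rot": TCP orientation; "contact_force": force on the tool from outside, world axes, zero at the start; "ft_torque": the same for the moment, N m; "finger_gap": finger opening in mm.
Only numpy, scipy, OpenCV 4.12 (cv2) and the standard library are available. Lean on these libraries where they do the work, as an engineer would, in place of code of your own. Each camera call takes 0.05 s, during which the arm holds its last target. There are 200 camera calls.

TASK

The blue tester is finished with: stand it upright in the empty cell of the divided crate, on the green pad, and let go of it. Then take the orange tester and press its open end squarely onto the tilted aerial socket of the chassis until it snaps over the catches and the yellow sprung collar is pushed all the way down. Finish while still gripping the tester and holding the collar down against its spring (do not let go), and leave everything else on the bench undisturbed.

Things in the scene. Friction and masses are not known exactly. Their poses are not given: they have to be found in the camera images.
- orange_tester: Orange round hand tester, 124 mm tall, 0.16 kg, upright on its open end. Origin: centre of the open end; z along its axis to the closed top. Steel nose 34 mm in diameter (0 to 38 mm), then orange grip 28 mm in diameter (38 to 124 mm). Bore: funnel mouth 26 mm wide, a lip of 20 mm bore 4 to 8 mm from the end, then 26 mm bore up to 38 mm. Its turn about its own axis does not matter.
- blue_tester: Blue round hand tester of the same outer shape (nose 34 mm, grip 28 mm in diameter, 124 mm tall), standing upright on the bench, closed underside, about 0.16 kg. Origin: centre of its underside; z up along its axis.
- crate: Plywood crate fixed to the bench, 85 x 235 x 45 mm high, walls, dividers and floor 5 mm thick; three cells in a row along its y axis, each about 75 x 72 mm inside, centres 77 mm apart (crate y -77, 0, +77 mm). Origin: centre of its underside, on the bench.
- pad: Green round pad, 50 mm in diameter and 3 mm thick, on the floor of the one empty cell, at its centre. Origin: centre of its underside, 5 mm above the bench; its top is 8 mm above the bench.
- chassis: Television chassis plate 180 x 220 mm, fixed on a wooden stand, leaning 0.45 rad so that its face looks up and towards its own -x side; highest part about 120 mm above the bench. Parts on it stand at most 20 mm off the plate, except the socket at its middle. Origin: on the bench under the middle.
- socket: Aerial socket amid the chassis: fixed steel pin 17 mm in diameter, domed tip at z = 30 mm. Origin: centre of the pin's foot, 8 mm above the plate; z along the pin, leaning 0.45 rad from vertical to the chassis's -x. Four brass spring catches at z = 20 mm stick out to 24 mm diameter: pushing the tester's lip over them takes 8 to 15 N and snaps when its open end is near z = 10 mm.
- collar (a joint): Yellow sprung collar (disc 38 mm in diameter, 5 mm thick) round the pin, pushed by the tester's open end; value = how far down, in m. 0: released, upper face at socket z = 12 mm; 0.010: fully down, face at z = 2 mm. Its spring pushes back with 4 N at 0, 9 N fully down. If the tester is let go after the snap, the catches keep it on but the collar rises to 0.003-0.004.
- can: Red-banded can, 48 mm in diameter, 100 mm tall, in one cell of the crate; leave alone. Origin: centre of its underside.
- jar: Amber jar with white cap, 50 mm in diameter, 75 mm tall, in one cell of the crate; leave alone. Origin: centre of its underside.
- multimeter: Orange multimeter lying on the bench, 160 x 80 x 36 mm; leave alone. Origin: centre of its underside.
- solder_reel: Red solder reel standing on its flange, 60 mm in diameter, 44 mm tall, at the back; leave alone. Origin: centre of its underside.
- cleaner: White cleaner bottle, 60 mm in diameter, 150 mm tall, at the back; leave alone. Origin: centre of its underside.
- screwdriver: Red screwdriver lying on the bench near the robot; leave alone. Origin: centre of its underside.
There are look-alikes about, which are no part of the job. Leave any purple or red look-alike of the crate alone.

How it is judged:
By the outcome, as a careful person would: the job done as asked, in the order asked, and still so for the second after the job is handed in, while the arm keeps its last pose, push and grip.
It also fails if it takes over 58 s, if anything falls off the work surface, if the arm or the gripper's body presses on something with over 40 N, if the wrist force passes 120 N, or if a joint passes its speed limit or range.

## Working session

There is one attempt and no reset: what is moved stays moved. The work goes in short steps, Python scripts to look and compute and a tool call to move; the robot and the scene stay as the last step left them, time stands still between calls to the robot, and variables do not carry over. Pictures are saved under pics/ and viewed, about 8 in all and at most 12, crops included, and the job is handed in when it is done.

Besides the shell and the picture viewer there is one more tool, called after "Request:" as name(argument=value, ...), one argument or row to a line, values as JSON. jog_arm: Moves the arm, as the interface text tells. Its arguments: {"type":"object","properties":{"steps":{"type":"array"}},"required":["steps"]}

```bash
mkdir -p pics; ls; cat > h.py <<'E'
import numpy as np, cv2
from rig import env
np.set_printoptions(precision=3,suppress=True)
def grab(n,save=None):
    c=env.get_calibration(n); im=env.grab_frame(n)
    if save: cv2.imwrite(f'pics/{save}.png',im[:,:,::-1]); np.savez(f'pics/{save}.npz',im=im,**{k:v for k,v in c.items() if v is not None})
    return im,c
def load(s):
    d=np.load(f'pics/{s}.npz',allow_pickle=True); return d['im'],d
E
python3 - <<'E'
from h import *
s=env.observe(); print({k:np.round(v,3) for k,v in s.items()})
for n in('side','top','wrist'):
    im,c=grab(n,n+'0'); print(n,c)
a=[cv2.imread(f'pics/{n}0.png') for n in('side','top')]
E
```

```text
pics
{'clock': np.float64(0.0), 'joint_pos': array([-1.123,  0.32 ,  1.566, -0.   ,  1.257, -0.02 ]), 'qvel': array([-0.001,  0.   ,  0.002, -0.   , -0.001,  0.   ]), 'joint_torque': array([ -0.001, -41.247, -23.198,   0.073,   0.046,  -0.   ]), 'ee_pos': array([ 259.106, -512.888,  291.413]), 'tcp_rot': array([-3.054, -0.728,  0.001]), 'contact_force': array([ 0.7  , -0.111,  0.371]), 'ft_torque': array([-0.03 , -0.012, -0.018]), 'finger_gap': np.float64(90.999)}
side {'fovy': 56.387649505690405, 'cx': 255.26685505700698, 'cy': 193.10232351666596, 'world_to_cam': array([[    0.984,    -0.179,    -0.024,  -506.047],
       [    0.126,     0.584,     0.802,  -103.265],
       [   -0.13 ,    -0.792,     0.597, -1372.646],
       [    0.   ,     0.   ,     0.   ,     1.   ]])}
top {'fovy': 57.46753854002333, 'cx': 253.41221521922736, 'cy': 193.15502994655202, 'world_to_cam': array([[   0.017,   -1.   ,    0.021,  -67.803],
       [   0.986,    0.021,    0.163, -508.818],
       [  -0.163,    0.018,    0.986, -980.121],
       [   0.   ,    0.   ,    0.   ,    1.   ]])}
wrist {'fovy': 60.612090861192144, 'cx': 252.1976382626347, 'cy': 195.3394560813078, 'world_to_cam': array([[   0.451,   -0.893,   -0.002, -575.067],
       [   0.865,    0.437,   -0.247,   28.008],
       [   0.222,    0.109,    0.969, -390.186],
       [   0.   ,    0.   ,    0.   ,    1.   ]])}
```

View pics/top0.png

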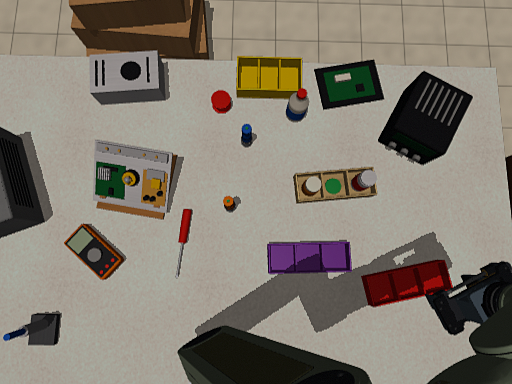

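View pics/side0.png

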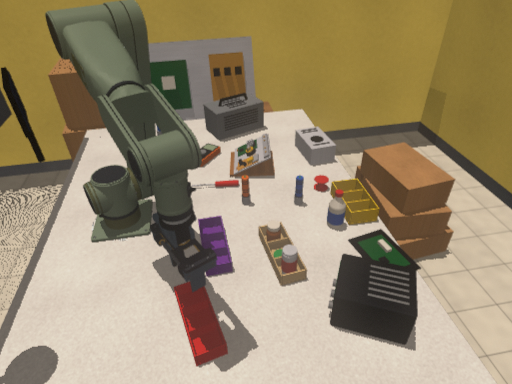

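```bash
cat >> h.py <<'E'
def ray(c,u,v):
    f=192/np.tan(np.radians(float(c['fovy']))/2); T=np.array(c['world_to_cam'])
    d=np.array([(u-c['cx'])/f,-(v-c['cy'])/f,-1.]); R=T[:3,:3]
    d=R.T@d; return -R.T@T[:3,3], d/np.linalg.norm(d)
def onz(c,u,v,z):
    o,d=ray(c,u,v); return o+d*(z-o[2])/d[2]
def tri(rs):
    A=np.zeros((3,3));b=np.zeros(3)
    for o,d in rs:
        P=np.eye(3)-np.outer(d,d);A+=P;b+=P@o
    p=np.linalg.solve(A,b); return p,[np.linalg.norm((np.eye(3)-np.outer(d,d))@(p-o)) for o,d in rs]
def proj(c,p):
    f=192/np.tan(np.radians(float(c['fovy']))/2); q=np.array(c['world_to_cam'])@np.r_[p,1]
    return np.array([c['cx']-f*q[0]/q[2],c['cy']+f*q[1]/q[2]])
def blobs(im,lo,hi,amin=15):
    h=cv2.cvtColor(im,cv2.COLOR_RGB2HSV); m=cv2.inRange(h,np.array(lo),np.array(hi))
    n,l,st,ce=cv2.connectedComponentsWithStats(m)
    return [(st[i].tolist(),ce[i].round(1).tolist()) for i in range(1,n) if st[i][4]>=amin],l
C=dict(blue=((105,120,40),(125,255,255)),orange=((6,150,90),(14,255,255)),green=((55,100,60),(80,255,255)),yellow=((22,150,120),(30,255,255)))
E
python3 - <<'E'
from h import *
for n in('top0','side0'):
    im,c=load(n)
    for k,(lo,hi) in C.items(): print(n,k,blobs(im,lo,hi,12)[0][:14])
T=cv2.imread('pics/top0.png');S=cv2.imread('pics/side0.png')
a=cv2.resize(T[120:230,80:260],None,fx=4,fy=4,interpolation=2)[:, :720]
b=cv2.resize(S[130:220,180:320],(720,463),interpolation=2)
cv2.imwrite('pics/cropA.png',cv2.resize(np.vstack([a,b]),(480,600)))
E
```

```text
top0 blue [([286, 105, 19, 15, 114], [293.6, 114.6]), ([242, 124, 10, 10, 68], [246.3, 128.8]), ([243, 135, 8, 4, 18], [245.9, 136.6]), ([243, 139, 7, 3, 12], [245.6, 140.3]), ([3, 334, 7, 6, 36], [6.3, 336.6])]
top0 orange [([223, 196, 10, 11, 71], [227.7, 200.8]), ([97, 202, 67, 17, 354], [129.7, 209.8]), ([64, 224, 57, 55, 271], [96.7, 252.9])]
top0 green [([349, 67, 26, 27, 71], [365.8, 76.8]), ([324, 70, 24, 31, 90], [331.5, 84.2]), ([346, 80, 23, 18, 81], [358.8, 90.4]), ([112, 167, 8, 8, 16], [115.9, 171.4]), ([325, 179, 16, 15, 188], [332.7, 185.7])]
top0 yellow [([236, 56, 66, 35, 1461], [268.7, 76.5]), ([124, 173, 11, 12, 56], [130.3, 177.2]), ([151, 179, 9, 10, 72], [155.1, 183.6])]
side0 blue [([297, 176, 6, 4, 12], [299.2, 177.5])]
side0 orange [([201, 147, 19, 19, 99], [209.8, 155.4]), ([242, 175, 6, 6, 28], [244.5, 177.5])]
side0 green [([151, 62, 35, 25, 332], [165.3, 69.6]), ([178, 74, 9, 17, 49], [182.3, 82.0]), ([360, 235, 50, 31, 595], [383.0, 251.5]), ([274, 250, 8, 7, 40], [277.3, 253.0])]
side0 yellow [([0, 0, 113, 166, 8155], [31.2, 78.0]), ([136, 0, 376, 192, 35485], [377.1, 59.3]), ([361, 186, 9, 10, 19], [365.2, 190.6]), ([372, 200, 7, 11, 25], [374.4, 205.6]), ([346, 204, 7, 9, 14], [349.1, 208.7]), ([356, 208, 13, 4, 22], [362.4, 210.0])]
```

View pics/cropA.png

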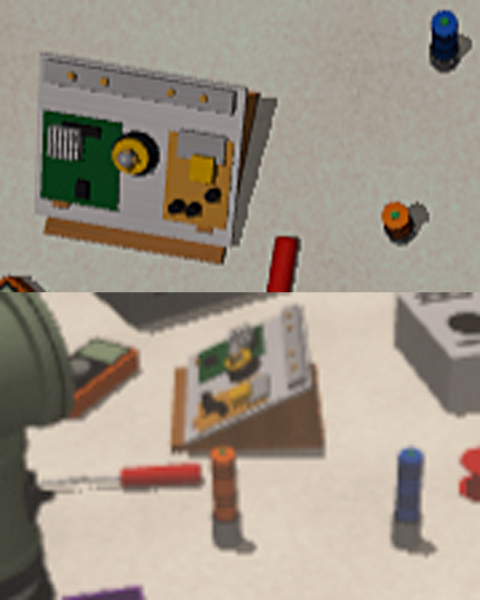

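```bash
python3 - <<'E'
from h import *
_,t=load('top0');_,s=load('side0')
for n,a,b in(('blue top',(245.5,128),(299,178)),('orange top',(228,200.5),(244.5,177.5)),('pad',(332.7,185.7),(277.3,253)),('collar',(130,177.5),(244+2,130+28))):
    print(n,tri([ray(t,*a),ray(s,*b)]))
print(onz(t,245.5,128,124),onz(t,228,200.5,124),onz(t,332.7,185.7,8))
for p in((295,176),(374,168),(376,192),(297,202)): print('crate corner',onz(t,*p,45))
s=np.array([97.5,143.5]);
for p in ((94,140),(171,153),(164,215),(97,202)): print('ch',onz(t,*p,60))
print(env.get_calibration('wrist')['world_to_cam'])
E
```

```text
blue top (array([681.297, -31.458, 116.862]), [np.float64(0.08100945050136797), np.float64(0.08100945050162574)])
orange top (array([476.635,  11.093, 120.306]), [np.float64(0.8720238421966938), np.float64(0.8720238421966703)])
pad (array([ 539.11 , -298.233,   12.721]), [np.float64(3.6740416179965814), np.float64(3.674041617996774)])
collar (array([539.181, 307.149,  28.658]), [np.float64(12.213454414191814), np.float64(12.21345441419184)])
[678.798 -31.528 124.   ] [475.228  10.911 124.   ] [ 543.758 -299.707    8.   ]
crate corner [ 563.325 -179.554   45.   ]
crate corner [ 592.753 -414.768   45.   ]
crate corner [ 520.535 -417.855   45.   ]
crate corner [ 486.174 -185.23    45.   ]
ch [654.41  409.534  60.   ]
ch [620.523 184.107  60.   ]
ch [439.317 193.728  60.   ]
ch [472.515 384.549  60.   ]
[[   0.451   -0.893   -0.002 -575.196]
 [   0.865    0.437   -0.247   28.001]
 [   0.222    0.11     0.969 -390.155]
 [   0.       0.       0.       1.   ]]
```

Request:
jog_arm(
  steps=[
    {"claw":-1,"x":60,"y":70,"z":0,"turn":10},
    {"claw":-1,"x":421,"y":482,"z":0,"turn":70},
    {"claw":-1,"x":421,"y":482,"z":0,"turn":70},
    {"claw":-1,"x":421,"y":482,"z":0,"turn":70},
    {"claw":-1,"x":421,"y":482,"z":0,"turn":70},
    {"claw":-1,"x":421,"y":482,"z":0,"turn":70},
    {"claw":-1,"x":421,"y":482,"z":0,"turn":70},
    {"claw":-1,"x":421,"y":482,"z":0,"turn":70},
    {"claw":-1,"x":421,"y":482,"z":0,"turn":70},
    {"claw":-1,"x":421,"y":482,"z":0,"turn":70},
  ],
)

```text
clock: 1.4
ee_pos: [671.5, -40.8, 292.0]
tcp_rot: [-2.085, -2.35, 0.001]
contact_force: [0.9, -0.4, 0.2]
finger_gap: 91.2
```

```bash
python3 - <<'E'
from h import *
for i in range(3): grab('wrist')
im,c=grab('wrist','w1'); s=env.observe(); print(s['clock'],s['ee_pos'],s['tcp_rot'])
im2,t=grab('top','t1')
bl,l=blobs(im,*C['blue'],100); print(bl)
print(proj(c,np.r_[680,-31.5,124]))
E
```

```text
1.6 [670.611 -41.495 291.117] [-2.082 -2.351  0.002]
[([246, 163, 33, 47, 1104], [261.4, 185.9]), ([299, 285, 52, 28, 941], [320.2, 296.2])]
[263.959 189.48 ]
```

View pics/w1.png

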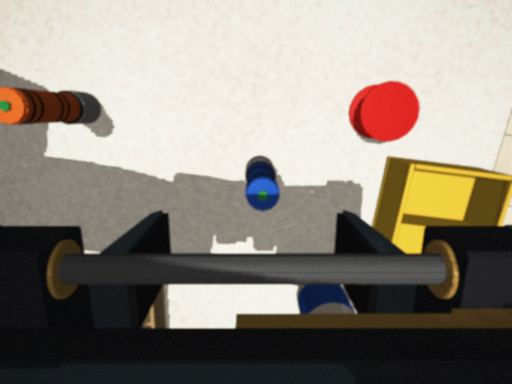

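```bash
python3 - <<'E'
from h import *
im,c=load('w1');_,t=load('t1')
print(onz(c,262,194,124), tri([ray(c,262,194),ray(t,245.5,128)]),onz(c,5,106,124))
# axis from base: bottom centre approx
bl=blobs(load('t1')[0],*C['blue'],30)[0];print(bl)
T=load('w1')[0];print(proj(c,np.r_[680,-31,0]))
E
```

```text
[678.914 -35.434 124.   ] (array([677.595, -32.708, 130.237]), [np.float64(1.5013130610410608), np.float64(1.5013130610411154)]) [475.534   9.068 124.   ]
[([286, 108, 20, 12, 115], [294.3, 114.9]), ([11, 329, 15, 9, 58], [17.9, 332.7]), ([3, 334, 7, 6, 36], [6.3, 336.6])]
[260.64  164.986]
```

Request:
jog_arm(
  steps=[
    {"claw":-1,"x":8,"y":7,"z":-40,"turn":0},
    {"claw":-1,"x":8,"y":7,"z":-90,"turn":0},
    {"claw":-1,"x":8,"y":7,"z":-131,"turn":0},
    {"claw":-1,"x":8,"y":7,"z":-131,"turn":0},
    {"claw":1,"x":8,"y":7,"z":-131,"turn":0},
    {"claw":1,"x":8,"y":7,"z":-131,"turn":0},
    {"claw":1,"x":8,"y":7,"z":-131,"turn":0},
    {"claw":1,"x":8,"y":7,"z":-131,"turn":0},
    {"claw":1,"x":8,"y":7,"z":-131,"turn":0},
    {"claw":1,"x":8,"y":7,"z":-131,"turn":0},
  ],
)

```text
clock: 2.9
ee_pos: [678.4, -35.4, 161.3]
tcp_rot: [2.086, 2.349, 0.0]
contact_force: [-0.4, 0.5, -0.2]
finger_gap: 34.1
```

Request:
jog_arm(
  steps=[
    {"claw":1,"x":0,"y":0,"z":0,"turn":0},
    {"claw":1,"x":0,"y":0,"z":0,"turn":0},
    {"claw":1,"x":0,"y":0,"z":0,"turn":0},
    {"claw":1,"x":0,"y":0,"z":50,"turn":0},
    {"claw":1,"x":0,"y":0,"z":100,"turn":0},
    {"claw":1,"x":-20,"y":-30,"z":130,"turn":0},
    {"claw":1,"x":-60,"y":-85,"z":130,"turn":0},
    {"claw":1,"x":-80,"y":-120,"z":130,"turn":0},
    {"claw":1,"x":-80,"y":-120,"z":130,"turn":0},
    {"claw":1,"x":-80,"y":-120,"z":130,"turn":0},
  ],
)

```text
clock: 4.15
ee_pos: [598.5, -155.3, 291.1]
tcp_rot: [-2.086, -2.348, -0.001]
contact_force: [0.3, -0.5, -2.1]
finger_gap: 27.4
```

```bash
python3 - <<'E'
from h import *
im,c=grab('wrist','w2'); im,t=grab('top','t2'); s=env.observe(); print(s['clock'],s['ee_pos'],s['finger_gap'],s['contact_force'])
a=load('w2')[0][:,:,::-1]; b=cv2.resize(im[100:300,200:440,::-1],(512,427))
cv2.imwrite('pics/w2t2.png',cv2.resize(np.vstack([a,b]),(379,600)))
for n in('w2','t2'): print(blobs(load(n)[0],*C['green'],30)[0])
E
```

```text
4.25 [ 598.907 -154.626  290.978] 27.222150406352537 [ 0.275  0.648 -1.571]
[([417, 295, 68, 33, 1617], [451.6, 309.5])]
[([367, 77, 8, 18, 78], [370.6, 88.2]), ([97, 162, 29, 36, 530], [111.6, 182.5])]
```

View pics/w2t2.png

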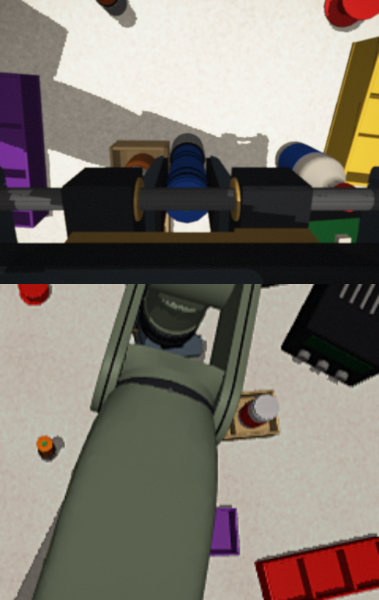

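Request:
jog_arm(
  steps=[
    {"claw":1,"x":-20,"y":-50,"z":0,"turn":0},
    {"claw":1,"x":-40,"y":-100,"z":0,"turn":0},
    {"claw":1,"x":-56,"y":-148,"z":0,"turn":0},
    {"claw":1,"x":-56,"y":-148,"z":0,"turn":0},
    {"claw":1,"x":-56,"y":-148,"z":-20,"turn":0},
    {"claw":1,"x":-56,"y":-148,"z":-60,"turn":0},
    {"claw":1,"x":-56,"y":-148,"z":-80,"turn":0},
    {"claw":1,"x":-56,"y":-148,"z":-90,"turn":0},
    {"claw":1,"x":-56,"y":-148,"z":-90,"turn":0},
    {"claw":1,"x":-56,"y":-148,"z":-90,"turn":0},
  ],
)

```text
clock: 5.5
ee_pos: [543.3, -303.4, 202.4]
tcp_rot: [2.084, 2.348, 0.001]
contact_force: [-0.9, -0.8, -0.8]
finger_gap: 27.7
```

```bash
python3 - <<'E'
from h import *
im,c=grab('side','s3'); s=env.observe(); print(s['clock'],s['ee_pos'],s['finger_gap'],s['contact_force'])
w,c2=grab('wrist','w3'); im2,_=load('side0')
cr=lambda a:cv2.resize(a[190:300,220:350,::-1],(390,330))
cv2.imwrite('pics/s3c.png',np.vstack([np.hstack([cr(im),cr(im2)]),cv2.resize(w[140:330,:,::-1],(780,260))]))
E
```

```text
5.55 [ 543.113 -303.519  202.472] 27.552587034743944 [ 1.382  0.642 -1.139]
```

View pics/s3c.png

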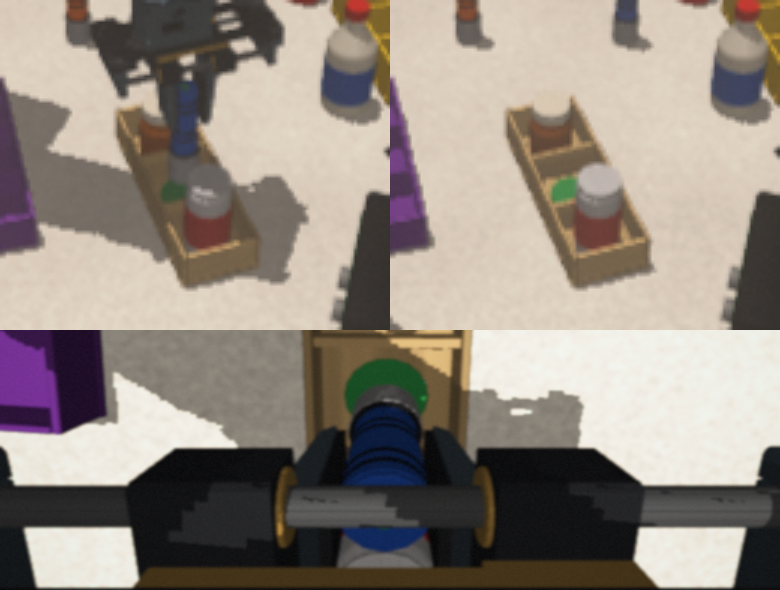

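```bash
python3 - <<'E'
from h import *
im,c=load('w3'); h=cv2.cvtColor(im,cv2.COLOR_RGB2HSV)
m=cv2.inRange(h,np.array((55,100,40)),np.array((85,255,255))); m[:150]=0;m[260:]=0
n,l,st,ce=cv2.connectedComponentsWithStats(m);i=1+np.argmax(st[1:,4]);print(st[i])
P=[]
for u in range(st[i][0],st[i][0]+st[i][2]):
    v=np.nonzero(l[:,u]==i)[0][0]; P.append(onz(c,u,v,8)[:2])
P=np.array(P); A=np.c_[2*P,np.ones(len(P))]
# known radius 25
from scipy.optimize import least_squares
r=least_squares(lambda q:np.hypot(*(P-q[:2]).T)-25,[543,-302]);print(r.x,np.abs(r.fun).max(), env.observe()['ee_pos'])
x=np.linalg.lstsq(A,(P**2).sum(1),rcond=None)[0];print(x[:2],np.sqrt(x[2]+x[0]**2+x[1]**2))
E
```

```text
[ 227  162   53   39 1043]
[ 544.279 -303.135] 1.1495358972229042 [ 542.995 -303.606  202.45 ]
[ 544.094 -301.693] 23.762538473807613
```

Request:
jog_arm(
  steps=[
    {"claw":1,"x":1,"y":0,"z":-20,"turn":0},
    {"claw":1,"x":1,"y":0,"z":-30,"turn":0},
    {"claw":1,"x":1,"y":0,"z":-33,"turn":0},
    {"claw":1,"x":1,"y":0,"z":-33,"turn":0},
    {"claw":0.2,"x":1,"y":0,"z":-33,"turn":0},
    {"claw":-0.2,"x":1,"y":0,"z":-33,"turn":0},
    {"claw":-0.3,"x":1,"y":0,"z":-33,"turn":0},
    {"claw":-0.3,"x":1,"y":0,"z":-33,"turn":0},
    {"claw":-0.3,"x":1,"y":0,"z":-33,"turn":0},
    {"claw":-0.3,"x":1,"y":0,"z":-33,"turn":0},
  ],
)

```text
clock: 6.85
ee_pos: [543.4, -303.5, 168.2]
tcp_rot: [2.086, 2.349, 0.0]
contact_force: [-0.0, -0.1, 0.5]
finger_gap: 59.5
```

Request:
jog_arm(
  steps=[
    {"claw":-0.4,"x":0,"y":0,"z":50,"turn":0},
    {"claw":-0.7,"x":0,"y":0,"z":110,"turn":0},
    {"claw":-1,"x":-10,"y":50,"z":125,"turn":10},
    {"claw":-1,"x":-20,"y":110,"z":125,"turn":20},
    {"claw":-1,"x":-35,"y":170,"z":125,"turn":30},
    {"claw":-1,"x":-50,"y":230,"z":125,"turn":40},
    {"claw":-1,"x":-68,"y":290,"z":125,"turn":50},
    {"claw":-1,"x":-68,"y":312,"z":125,"turn":60},
    {"claw":-1,"x":-68,"y":312,"z":125,"turn":70},
    {"claw":-1,"x":-68,"y":312,"z":125,"turn":74},
  ],
)

```text
clock: 8.1
ee_pos: [475.2, 9.1, 293.4]
tcp_rot: [0.245, 3.132, 0.0]
contact_force: [-0.6, -0.4, -0.9]
finger_gap: 91.4
```

```bash
python3 - <<'E'
from h import *
im,c=grab('wrist'); w,c=grab('wrist','w4');s=env.observe(); print(s['clock'],s['ee_pos'],s['tcp_rot'],s['finger_gap'],s['contact_force'])
t,_=grab('top','t4')
print(blobs(w,*C['orange'],100)[0])
cv2.imwrite('pics/w4t.png',np.hstack([cv2.resize(w[:,:,::-1],(400,300)),cv2.resize(t[90:240,80:280,::-1],(400,300))]))
cv2.imwrite('pics/w4t.png',np.vstack([cv2.imread('pics/w4t.png'),cv2.resize(t[130:230,250:450,::-1],(800,300),interpolation=2)[:, :800]]))
E
```

```text
8.2 [475.345   8.703 293.382] [0.251 3.131 0.   ] 91.30574456894713 [-0.536  0.083 -0.736]
[([424, 111, 88, 15, 1312], [467.8, 118.0]), ([239, 180, 32, 33, 785], [254.9, 196.0]), ([414, 205, 12, 14, 115], [419.6, 211.9]), ([410, 236, 11, 16, 113], [414.0, 243.1])]
```

View pics/w4t.png

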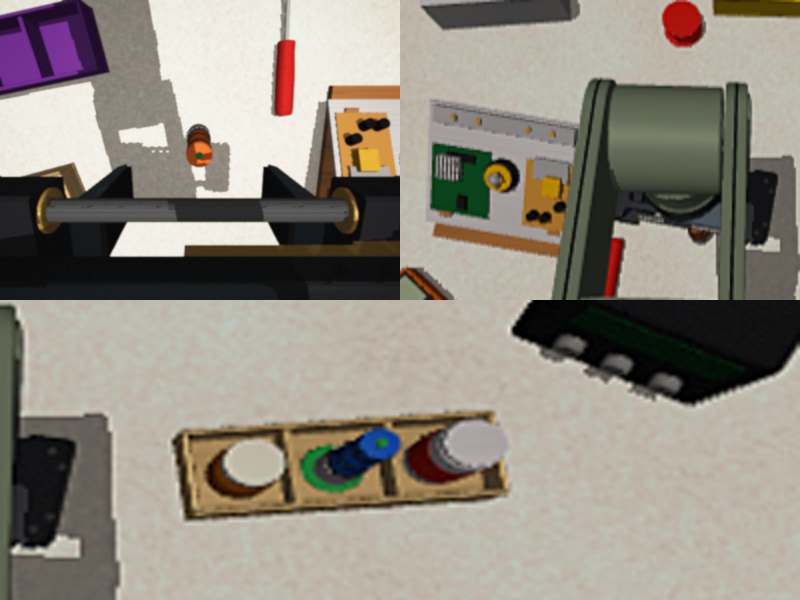

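```bash
python3 - <<'E'
from h import *
w,c=load('w4')
print(onz(c,257,195,124))
print(tri([ray(c,257,195),ray(load('top0')[1],228,200.5)]))
p=blobs(load('t4')[0],*C['blue'],30)[0];print(p)
E
```

```text
[473.226  12.18  124.   ]
(array([477.687,  11.814, 106.424]), [np.float64(0.07768114096924476), np.float64(0.0776811409691628)])
[([286, 105, 20, 15, 124], [293.9, 114.4]), ([333, 173, 17, 16, 126], [341.3, 180.1]), ([11, 329, 15, 9, 51], [17.7, 332.8]), ([3, 334, 7, 6, 36], [6.3, 336.6])]
```

Request:
jog_arm(
  steps=[
    {"claw":-1,"x":0,"y":2,"z":-50,"turn":0},
    {"claw":-1,"x":0,"y":2,"z":-100,"turn":0},
    {"claw":-0.3,"x":0,"y":2,"z":-134,"turn":0},
    {"claw":0,"x":0,"y":2,"z":-134,"turn":0},
    {"claw":1,"x":0,"y":2,"z":-134,"turn":0},
    {"claw":1,"x":0,"y":2,"z":-134,"turn":0},
    {"claw":1,"x":0,"y":2,"z":-134,"turn":0},
    {"claw":1,"x":0,"y":2,"z":-134,"turn":0},
    {"claw":1,"x":0,"y":2,"z":-134,"turn":0},
    {"claw":1,"x":0,"y":2,"z":-134,"turn":0},
  ],
)

```text
clock: 9.5
ee_pos: [475.6, 10.5, 159.6]
tcp_rot: [0.252, 3.131, 0.0]
contact_force: [0.0, 0.5, 3.4]
finger_gap: 27.4
```

Request:
jog_arm(
  steps=[
    {"claw":1,"x":0,"y":0,"z":50,"turn":0},
    {"claw":1,"x":10,"y":10,"z":105,"turn":0},
    {"claw":1,"x":30,"y":30,"z":160,"turn":0},
    {"claw":1,"x":60,"y":70,"z":190,"turn":0},
    {"claw":1,"x":90,"y":120,"z":190,"turn":0},
    {"claw":1,"x":120,"y":170,"z":190,"turn":0},
    {"claw":1,"x":150,"y":220,"z":190,"turn":0},
    {"claw":1,"x":165,"y":260,"z":190,"turn":0},
    {"claw":1,"x":165,"y":260,"z":190,"turn":0},
    {"claw":1,"x":165,"y":260,"z":190,"turn":0},
  ],
)

```text
clock: 10.75
ee_pos: [640.1, 270.0, 348.4]
tcp_rot: [-0.252, -3.13, 0.002]
contact_force: [-1.0, -0.2, -1.4]
finger_gap: 27.3
```

```bash
python3 - <<'E'
from h import *
grab('wrist'); w,c=grab('wrist','w5');s=env.observe(); print(s['clock'],s['ee_pos'],s['tcp_rot'],s['finger_gap'],s['contact_force'])
print(blobs(w,*C['yellow'],100)[0])
E
```

```text
10.85 [640.089 269.293 349.364] [-0.254 -3.131  0.001] 27.554056643150997 [ 0.056 -0.227 -1.249]
[([244, 64, 34, 30, 331], [260.4, 82.4]), ([179, 68, 21, 22, 432], [188.7, 78.6])]
```

View pics/w5.png

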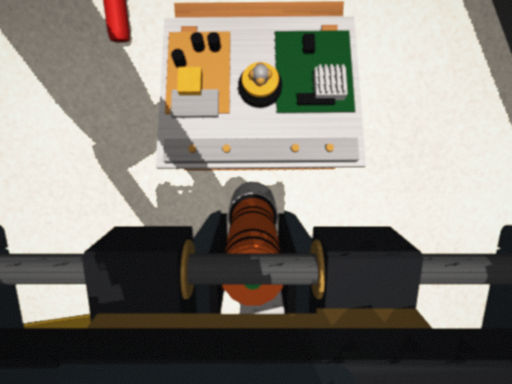

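Request:
jog_arm(
  steps=[
    {"claw":1,"x":30,"y":20,"z":0,"turn":0},
    {"claw":1,"x":60,"y":40,"z":0,"turn":0},
    {"claw":1,"x":90,"y":60,"z":0,"turn":0},
    {"claw":1,"x":90,"y":60,"z":0,"turn":0},
    {"claw":1,"x":90,"y":60,"z":0,"turn":0},
    {"claw":1,"x":90,"y":60,"z":0,"turn":0},
    {"claw":1,"x":90,"y":60,"z":0,"turn":0},
    {"claw":1,"x":90,"y":60,"z":0,"turn":0},
    {"claw":1,"x":90,"y":60,"z":0,"turn":0},
    {"claw":1,"x":90,"y":60,"z":0,"turn":0},
  ],
)

```text
clock: 12.1
ee_pos: [730.4, 330.6, 349.3]
tcp_rot: [-0.252, -3.131, -0.0]
contact_force: [0.3, 0.3, -2.5]
finger_gap: 27.5
```

```bash
python3 - <<'E'
from h import *
w,c=grab('wrist','w6');s=env.observe(); print(s['clock'],s['ee_pos'],s['finger_gap'])
print(proj(c,np.r_[545,290,90]))
w5=load('w5')[0]
a=cv2.resize(w5[40:130,210:310,::-1],(400,360),interpolation=2)
b=cv2.resize(w[60:180,140:300,::-1],(400,300),interpolation=2)
d=np.zeros((600,800,3),np.uint8); d[:360,:400]=a; d[:300,400:]=b
d[300:,400:]=cv2.resize(w[:,:,::-1],(400,300)); cv2.imwrite('pics/w56.png',d)
E
```

```text
12.15 [730.388 330.539 349.192] 27.244629693762153
[180.36   -4.157]
```

View pics/w56.png

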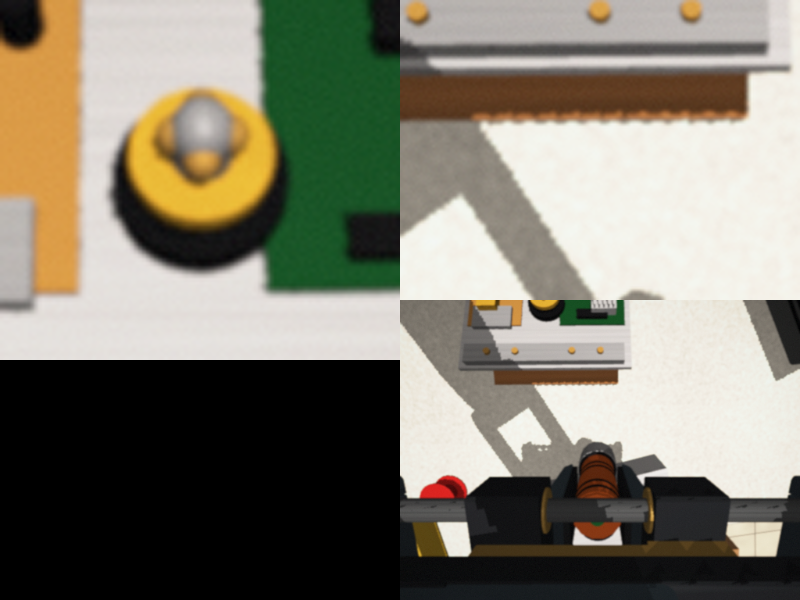

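```bash
python3 - <<'E'
from h import *
_,a=load('w5');_,b=load('w6');_,t=load('top0')
L=tri([ray(a,158,167),ray(b,77,87)]);R=tri([ray(a,365,167),ray(b,296,87)]);print(L,R)
d=L[0]-R[0];print('edge len',np.linalg.norm(d),'yaw jaw',np.degrees(np.arctan2(-d[1],-d[0])))
print('low corners', [tri([ray(a,*p),ray(t,*q)]) for p,q in(((165,17),(164,212)),((352,17),(96,201)))])
print('tip',tri([ray(a,260.2,71.2),ray(t,126.9,179.1)]),'collar',tri([ray(a,260.5,80),ray(t,130.6,177.9)]))
m=(L[0]+R[0])/2; y=np.radians(81-90); 
e=np.array([np.cos(y),np.sin(y),0]);n=-np.sin(.45)*e+np.r_[0,0,np.cos(.45)];dn=-np.cos(.45)*e-np.r_[0,0,np.sin(.45)]
foot=m+dn*90+n*8;print('n',n,'foot from edge',foot,'tip',foot+30*n,'collar',foot+12*n, [proj(a,foot+k*n) for k in(12,30)])
E
```

```text
(array([610.98 , 173.075,  99.949]), [np.float64(0.19727172531733356), np.float64(0.19727172531724538)]) (array([645.734, 386.986, 100.65 ]), [np.float64(0.15550171591604892), np.float64(0.1555017159161589)])
edge len 216.71641481387908 yaw jaw 80.77191972638325
low corners [(array([451.901, 199.8  ,  31.939]), [np.float64(1.530890596409486), np.float64(1.5308905964094854)]), (array([482.179, 413.858,   4.298]), [np.float64(2.1424625074444457), np.float64(2.142462507444613)])]
tip (array([533.956, 293.803,  93.192]), [np.float64(0.2680646291349808), np.float64(0.26806462913503354)]) collar (array([541.25 , 292.683,  70.188]), [np.float64(1.1424934493351382), np.float64(1.1424934493350858)])
n [-0.43   0.068  0.9  ] foot from edge [544.878 293.252  68.356] tip [531.989 295.294  95.37 ] collar [539.722 294.069  79.162] [array([261.159,  78.376]), array([261.59 ,  68.354])]
```

Request:
jog_arm(
  steps=[
    {"claw":1,"x":-30,"y":-29,"z":0,"turn":0},
    {"claw":1,"x":-60,"y":-58,"z":0,"turn":0},
    {"claw":1,"x":-60,"y":-58,"z":-40,"turn":0},
    {"claw":1,"x":-60,"y":-58,"z":-90,"turn":0},
    {"claw":1,"x":-60,"y":-58,"z":-107,"turn":0},
    {"claw":1,"x":-60,"y":-58,"z":-107,"turn":0},
    {"claw":1,"x":-70,"y":-56.5,"z":-107,"turn":0},
    {"claw":1,"x":-80,"y":-55,"z":-107,"turn":0},
    {"claw":1,"x":-84,"y":-54,"z":-107,"turn":0},
    {"claw":1,"x":-84,"y":-54,"z":-107,"turn":0},
  ],
)

```text
clock: 13.4
ee_pos: [646.3, 276.8, 243.3]
tcp_rot: [0.251, 3.13, 0.001]
contact_force: [-0.6, -0.2, -0.3]
finger_gap: 27.3
```

Request:
jog_arm(
  steps=[
    {"claw":1,"x":-4,"y":0.6,"z":0,"turn":0},
    {"claw":1,"x":-8,"y":1.3,"z":0,"turn":0},
    {"claw":1,"x":-12,"y":2,"z":0,"turn":0},
    {"claw":1,"x":-16,"y":2.5,"z":0,"turn":0},
    {"claw":1,"x":-20,"y":3,"z":0,"turn":0},
    {"claw":1,"x":-20,"y":3,"z":0,"turn":0},
    {"claw":1,"x":-20,"y":3,"z":0,"turn":0},
    {"claw":1,"x":-20,"y":3,"z":0,"turn":0},
    {"claw":1,"x":-20,"y":3,"z":0,"turn":0},
    {"claw":1,"x":-20,"y":3,"z":0,"turn":0},
  ],
)

```text
clock: 14.65
ee_pos: [626.7, 279.6, 242.3]
tcp_rot: [0.252, 3.131, 0.001]
contact_force: [5.2, 0.4, 2.1]
finger_gap: 27.3
```

```bash
python3 - <<'E'
from h import *
w,c=grab('wrist','w7');q,_=grab('side','s7');s=env.observe(); print(s['clock'],s['ee_pos'],s['finger_gap'],s['contact_force'],s['ft_torque'])
d=np.vstack([cv2.resize(w[60:300,130:390,::-1],(400,369)),cv2.resize(q[110:190,210:320,::-1],(400,291))])
cv2.imwrite('pics/w7s.png',cv2.resize(d,(364,600)))
E
```

```text
14.75 [626.676 279.585 242.324] 27.53963195185564 [ 5.031 -1.109  2.022] [ 0.118 -1.462  0.027]
```

View pics/w7s.png

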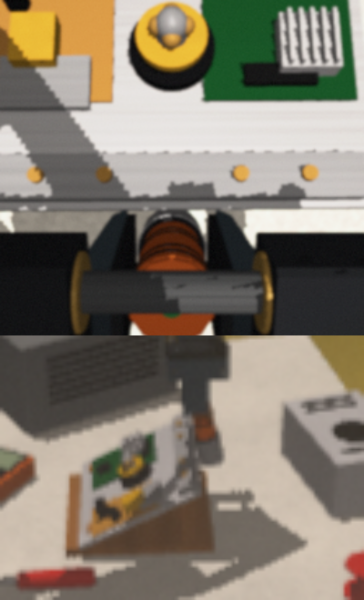

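Request:
jog_arm(
  steps=[
    {"claw":1,"x":-4,"y":0.6,"z":0,"turn":0},
    {"claw":1,"x":-8,"y":1.3,"z":0,"turn":0},
    {"claw":1,"x":-12,"y":2,"z":0,"turn":0},
    {"claw":1,"x":-17,"y":2.7,"z":0,"turn":0},
    {"claw":1,"x":-17,"y":2.7,"z":0,"turn":0},
    {"claw":1,"x":-17,"y":2.7,"z":0,"turn":0},
    {"claw":1,"x":-17,"y":2.7,"z":0,"turn":0},
    {"claw":1,"x":-12,"y":2,"z":10,"turn":0},
    {"claw":1,"x":-5,"y":1,"z":30,"turn":0},
    {"claw":1,"x":10,"y":0,"z":80,"turn":0},
  ],
)

```text
clock: 16.0
ee_pos: [634.7, 279.1, 320.5]
tcp_rot: [-0.251, -3.122, 0.005]
contact_force: [2.1, 0.7, -0.7]
finger_gap: 27.6
```

```bash
python3 - <<'E'
from h import *
w,c=grab('wrist');w,c=grab('wrist','w8');q,cs=grab('side','s8');s=env.observe(); print(s['clock'],s['ee_pos'],s['finger_gap'],s['contact_force'],s['ft_torque'])
for n,im,cc in(('w',w,c),('s',q,cs)):
    print(n,blobs(im,(4,130,40),(15,255,255),20)[0], proj(cc,s['ee_pos']+np.r_[0,0,-60]))
    e=np.r_[.988,-.156,0]; G=s['ee_pos']+np.r_[0,0,-60]
    for th in(.3,.45,.6):
        n_=-np.sin(th)*e+np.r_[0,0,np.cos(th)]; print(th,proj(cc,G+26*n_),proj(cc,G-98*n_))
d=np.vstack([cv2.resize(w[100:320,110:410,::-1],(500,367)),cv2.resize(q[80:180,210:340,::-1],(500,385))])
cv2.imwrite('pics/w8s.png',cv2.resize(d,(399,600)))
E
```

```text
16.15 [637.179 279.65  325.845] 27.266357819970647 [-0.196  0.095 -1.527] [ 0.098 -0.076 -0.012]
w [([161, 0, 177, 12, 1990], [247.1, 5.2]), ([168, 23, 16, 17, 102], [176.1, 26.8]), ([316, 22, 15, 4, 58], [323.0, 23.6]), ([194, 29, 4, 12, 21], [195.0, 34.2]), ([229, 239, 47, 15, 485], [252.1, 247.6]), ([222, 284, 61, 22, 991], [252.4, 292.8])] [252.836 245.643]
0.3 [253.155 252.167] [252.194 232.505]
0.45 [253.095 243.067] [252.31  250.882]
0.6 [253.028 234.129] [252.436 269.582]
s [([49, 47, 72, 112, 4231], [82.6, 88.9]), ([264, 104, 3, 8, 24], [265.0, 107.5]), ([274, 110, 7, 13, 49], [276.8, 117.0]), ([364, 143, 90, 106, 4922], [408.3, 189.2]), ([188, 147, 32, 19, 198], [204.0, 157.7]), ([230, 153, 4, 22, 55], [231.5, 163.6]), ([335, 189, 9, 8, 32], [338.9, 192.5]), ([444, 229, 8, 4, 22], [447.5, 230.4])] [270.437 109.747]
0.3 [268.617 104.237] [276.988 129.58 ]
0.45 [267.754 104.587] [280.117 128.367]
0.6 [266.954 105.054] [283.051 126.742]
```

View pics/w8s.png

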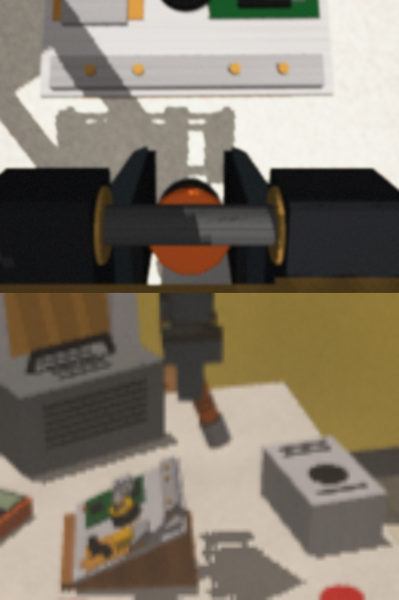

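```bash
python3 - <<'E'
from h import *
w,c=load('w8'); q,cs=load('s8')
h=cv2.cvtColor(w,cv2.COLOR_RGB2HSV)
print([(v,*h[v,240]) for v in range(226,312,4)])
for v in(242,246,250,285,290,295,300): 
    m=np.nonzero((h[v,200:310,0]>3)&(h[v,200:310,0]<16)&(h[v,200:310,1]>130))[0]; print(v,200+m.min() if len(m) else 0,200+m.max() if len(m) else 0)
e=np.r_[.988,-.156,0]; y=np.r_[.156,.988,0]; G=np.r_[637.2,279.6,265.8]
for th in(.3,.4,.45,.5,.6):
    n=-np.sin(th)*e+np.r_[0,0,np.cos(th)]; p=np.cos(th)*e+np.r_[0,0,np.sin(th)]
    for s,r in((26,14),(-98,17)):
        P=np.array([proj(c,G+s*n+r*(np.cos(a)*p+np.sin(a)*y)) for a in np.arange(0,6.28,.05)]);
        Q=np.array([proj(cs,G+s*n+r*(np.cos(a)*p+np.sin(a)*y)) for a in np.arange(0,6.28,.05)]);print(th,s,P.min(0),P.max(0),'side',Q.min(0),Q.max(0))
# side dark nose pixels
hs=cv2.cvtColor(q,cv2.COLOR_RGB2GRAY)
print(hs[104:136,262:292:2])
E
```

```text
[(226, np.uint8(20), np.uint8(32), np.uint8(144)), (230, np.uint8(18), np.uint8(30), np.uint8(143)), (234, np.uint8(19), np.uint8(29), np.uint8(143)), (238, np.uint8(165), np.uint8(9), np.uint8(54)), (242, np.uint8(8), np.uint8(156), np.uint8(31)), (246, np.uint8(9), np.uint8(213), np.uint8(129)), (250, np.uint8(10), np.uint8(212), np.uint8(144)), (254, np.uint8(5), np.uint8(101), np.uint8(48)), (258, np.uint8(105), np.uint8(13), np.uint8(40)), (262, np.uint8(0), np.uint8(0), np.uint8(40)), (266, np.uint8(50), np.uint8(17), np.uint8(46)), (270, np.uint8(120), np.uint8(6), np.uint8(45)), (274, np.uint8(30), np.uint8(6), np.uint8(45)), (278, np.uint8(15), np.uint8(12), np.uint8(42)), (282, np.uint8(30), np.uint8(6), np.uint8(40)), (286, np.uint8(10), np.uint8(208), np.uint8(145)), (290, np.uint8(10), np.uint8(210), np.uint8(143)), (294, np.uint8(10), np.uint8(210), np.uint8(143)), (298, np.uint8(10), np.uint8(214), np.uint8(142)), (302, np.uint8(10), np.uint8(198), np.uint8(130)), (306, np.uint8(23), np.uint8(11), np.uint8(90)), (310, np.uint8(10), np.uint8(8), np.uint8(91))]
242 240 2
[... 2238 characters left out ...]
0 192]
 [ 67 167 196 195 195 195 194  97  81  83  83 134 194 190 191]
 [ 67 102 174 197 196 197 194 136  79  83  83 106 195 193 195]
 [ 84 103 123 197 196 196 197 168  78  84  84 103 196 196 195]
 [102 102 103 198 196 195 196 183  74  83  83 134 197 196 196]
 [102 117 150 199 196 197 198 191  85  83 119 176 197 196 194]
 [150 162 195 199 196 197 195 196 140 136 174 198 198 195 194]
 [197 195 197 198 196 197 195 198 190 190 199 198 195 195 195]
 [195 195 191 197 196 197 194 196 196 197 198 196 195 196 196]
 [191 182 164 185 193 195 193 195 197 195 196 195 194 195 193]
 [176 153 127 163 192 192 194 196 195 193 195 194 194 195 189]
 [152 135 126 157 191 192 193 192 194 194 195 194 192 193 190]]
```

```bash
cat >> h.py <<'E'
from scipy.optimize import least_squares
E_=np.r_[.988,-.156,0]; Y_=np.r_[.156,.988,0]
def circ(c,ee,th,d,s,r):
    n=-np.sin(th)*E_+np.r_[0,0,np.cos(th)]; p=np.cos(th)*E_+np.r_[0,0,np.sin(th)]
    G=ee+np.r_[0,0,-60]+d*E_
    return np.array([proj(c,G+s*n+r*(np.cos(a)*p+np.sin(a)*Y_)) for a in np.arange(0,6.28,.1)])
E
python3 - <<'E'
from h import *
w,c=load('w8'); g=cv2.cvtColor(w,cv2.COLOR_RGB2GRAY)
print(g[222:246,252], g[300:312,252]); h=cv2.cvtColor(w,cv2.COLOR_RGB2HSV);print(h[236:252,252,0],h[236:252,252,1],h[236:252,252,2])
ee=np.r_[637.2,279.6,325.8]
for nose,top,bot in((231,240,305),(229,240,305),(231,239,306)):
    f=lambda q:[circ(c,ee,q[0],q[1],-98,17)[:,1].min()-nose,circ(c,ee,q[0],q[1],26,14)[:,1].min()-top,circ(c,ee,q[0],q[1],26,14)[:,1].max()-bot]
    r=least_squares(f,[.4,5]);print(r.x,r.fun)
_,cs=load('s8'); S=circ(cs,ee,*r.x,-98,17);print(S.min(0),S.max(0))
E
```

```text
[239 231 192 152 135 136 139 139 143 163 175 150  91  34  15  15  22  24
  32  52  83 109 115 106] [83 81 84 79 76 80 79 84 86 85 88 86]
[90  0  4  9  7  9 10 10 10 10 10 10 10 10 10 10] [ 17  67 128 183 177 211 217 213 211 211 209 209 209 208 209 205] [ 15  19  32  39  52  92 147 189 196 181 162 149 145 145 145 143]
[ 0.355 11.117] [ 0.006  0.215 -0.226]
[ 0.342 10.752] [ 0.009  0.245 -0.259]
[ 0.355 11.113] [ 0.034  1.188 -1.251]
[277.042 126.92 ] [284.37  131.334]
```

```bash
python3 - <<'E'
from h import *
for k,ee in(('w5',np.r_[640.1,269.4,349.3]),('w6',np.r_[730.4,330.5,349.2]),('w7',np.r_[626.7,279.6,242.3]),('w8',np.r_[637.2,279.6,325.8])):
    w,c=load(k); h=cv2.cvtColor(w,cv2.COLOR_RGB2HSV).astype(int)
    m=((h[:,:,0]<16)&(h[:,:,0]>3)&(h[:,:,1]>150)&(h[:,:,2]>30))
    u=245; v=np.nonzero(m[200:330,u])[0]+200; 
    b=[x for x in v if x>282]; print(k,'orange v',v.min(),max(b) if b else 0,'row290 w',np.nonzero(m[290,200:310])[0][[0,-1]]+200 if m[290,200:310].any() else 0)
    for th in(0,.2,.355,.45): print('   ',th,'top v',circ(c,ee,th,0,26,14)[:,1].min().round(1),circ(c,ee,th,0,26,14)[:,1].max().round(1),'nose',circ(c,ee,th,0,-98,17)[:,1].min().round(1))
E
```

```text
w5 orange v 200 304 row290 w [226 280]
    0 top v 248.8 308.9 nose 180.9
    0.2 top v 234.7 300.6 nose 205.0
    0.355 top v 224.8 292.3 nose 224.0
    0.45 top v 219.2 286.6 nose 235.8
w6 orange v 200 305 row290 w [226 278]
    0 top v 248.3 308.3 nose 180.7
    0.2 top v 234.3 300.0 nose 204.7
    0.355 top v 224.4 291.7 nose 223.6
    0.45 top v 218.8 286.0 nose 235.4
w7 orange v 219 304 row290 w [226 278]
    0 top v 248.3 308.3 nose 180.6
    0.2 top v 234.3 300.0 nose 204.6
    0.355 top v 224.3 291.7 nose 223.5
    0.45 top v 218.8 286.0 nose 235.3
w8 orange v 241 305 row290 w [227 279]
    0 top v 239.6 298.2 nose 175.7
    0.2 top v 226.1 290.0 nose 199.5
    0.355 top v 216.5 281.9 nose 218.2
    0.45 top v 211.2 276.3 nose 229.7
```

```bash
python3 - <<'E'
from h import *
w,c=grab('wrist','w9'); s=env.observe();ee=s['ee_pos'];print(s['clock'],ee)
h=cv2.cvtColor(w,cv2.COLOR_RGB2HSV).astype(int);g=cv2.cvtColor(w,cv2.COLOR_RGB2GRAY)
print(g[218:250,252],g[284:310,245]); print(h[226:250,252,1])
for off in(0,2.5):
  for nose,top,bot in((231,240,305),(235,240,305)):
    f=lambda q:[circ(c,ee,q[0],q[1],-98,17)[:,1].min()-nose,circ(c,ee,q[0],q[1],26,14)[:,1].min()-off-top,circ(c,ee,q[0],q[1],26,14)[:,1].max()-off-bot]
    r=least_squares(f,[.4,5]);print(off,nose,r.x,r.fun)
E
```

```text
16.2 [636.174 279.426 323.392]
[232 237 236 232 230 232 220 185 150 138 135 137 136 137 128  97  62  28
  19  17  23  23  29  60 101 133 142 130 109  91  83  82] [59 77 86 83 83 82 82 81 79 84 81 83 81 81 81 82 83 83 81 81 80 80 81 84
 87 88]
[ 28  32  27  31  29  30  29  25   8  26  13  61 135 179 209 206 216 211
 207 204 206 207 211 212]
0 231 [0.353 9.008] [-0.009 -0.31   0.325]
0 235 [0.379 9.731] [-0.005 -0.352  0.365]
2.5 231 [0.344 9.953] [-0.009 -0.244  0.258]
2.5 235 [ 0.37  10.679] [-0.007 -0.301  0.315]
```

Request:
jog_arm(
  steps=[
    {"claw":1,"x":0,"y":0,"z":-40,"turn":0},
    {"claw":1,"x":0,"y":0,"z":-81,"turn":0},
    {"claw":1,"x":-10,"y":1.5,"z":-81,"turn":0},
    {"claw":1,"x":-20,"y":3,"z":-81,"turn":0},
    {"claw":1,"x":-27,"y":4,"z":-81,"turn":0},
    {"claw":1,"x":-31,"y":5,"z":-81,"turn":0},
    {"claw":1,"x":-35,"y":5.5,"z":-81,"turn":0},
    {"claw":1,"x":-35,"y":5.5,"z":-81,"turn":0},
    {"claw":1,"x":-35,"y":5.5,"z":-81,"turn":0},
    {"claw":1,"x":-35,"y":5.5,"z":-81,"turn":0},
  ],
)

```text
clock: 17.45
ee_pos: [602.4, 285.2, 242.6]
tcp_rot: [0.252, 3.128, 0.003]
contact_force: [4.1, -0.6, 3.9]
finger_gap: 27.2
```

```bash
cat > ang.py <<'E'
from h import *
import sys
w,c=grab('wrist',sys.argv[1]); s=env.observe();ee=s['ee_pos'];print(s['clock'],ee,s['contact_force'],s['finger_gap'],s['ft_torque'])
g=cv2.cvtColor(w,cv2.COLOR_RGB2GRAY);h=cv2.cvtColor(w,cv2.COLOR_RGB2HSV).astype(int)
for u in(252,): print(g[218:262,u],h[230:262,u,1])
m=(h[:,:,0]<16)&(h[:,:,0]>3)&(h[:,:,1]>150)&(h[:,:,2]>30)
for v in(285,290,295,300,304): i=np.nonzero(m[v,200:310])[0]; print(v,i[[0,-1]]+200 if len(i) else None)
E
python3 ang.py w10
```

```text
17.5 [602.13  285.232 242.322] [3.918 0.786 2.978] 27.404243142633437 [ 0.038 -1.292  0.019]
[ 99  98 100  97  96  95  95  96  96  97  95  98  99  97  92  84  91 113
 123 124 120  98  80  98 132 143 132 102  83  80  80  83  82  80  74  57
  42  38  49  59  63  67  69  74] [ 10   5   6   6   8   7   8  12   8  18 112 203 211 206 209 213 213 211
 213 211 212 213 206 172  87   7  10   9   4   8   4   3]
285 [222 282]
290 [228 277]
295 [231 273]
300 [238 266]
304 None
```

Request:
jog_arm(
  steps=[
    {"claw":1,"x":12,"y":-2,"z":0,"turn":0},
    {"claw":1,"x":25,"y":-4,"z":25,"turn":0},
    {"claw":1,"x":25,"y":-4,"z":65,"turn":0},
    {"claw":1,"x":15,"y":-4,"z":88,"turn":0},
    {"claw":1,"x":-30,"y":5,"z":88,"turn":0},
    {"claw":1,"x":-80,"y":12,"z":88,"turn":0},
    {"claw":1,"x":-127,"y":18,"z":88,"turn":0},
    {"claw":1,"x":-127,"y":18,"z":88,"turn":0},
    {"claw":1,"x":-127,"y":18,"z":88,"turn":0},
    {"claw":1,"x":-127,"y":18,"z":88,"turn":0},
  ],
)

```text
clock: 18.75
ee_pos: [475.2, 302.9, 328.5]
tcp_rot: [-0.253, -3.13, 0.001]
contact_force: [0.5, -0.7, -2.1]
finger_gap: 27.4
```

```bash
python3 ang.py w11; python3 - <<'E'
from h import *
q,cs=grab('side','s11'); t,ct=grab('top','t11'); ee=env.observe()['ee_pos']; print(ee,env.observe()['clock'])
for th in(.3,.37,.45,.53):
    n=-np.sin(th)*E_+np.r_[0,0,np.cos(th)]; T=ee-np.r_[0,0,34]; O=T-124*n
    for nm,cc in(('s',cs),('t',ct)):
        print(th,nm,'top',proj(cc,T),'open',proj(cc,O),'nosetop',proj(cc,O+38*n))
a=cv2.resize(q[70:170,180:310,::-1],(520,400),interpolation=2);b=cv2.resize(t[130:250,60:216,::-1],(260,200))
d=np.zeros((600,520,3),np.uint8);d[:400]=a;d[400:,:260]=b;d[400:,260:]=cv2.resize(load('w11')[0][150:320,150:371,::-1],(260,200));cv2.imwrite('pics/v12.png',d)
E
```

```text
18.8 [475.241 302.834 328.575] [ 0.994  0.796 -0.695] 27.55742646539073 [ 0.108 -0.111 -0.014]
[ 36  45  75  97 102 100  94  82  74  74  75  72  75  78  81  86  87  92
  95  94  94  81  59  68  93 111 108  90  83  80  81  79  81  80  72  55
  39  39  49  62  69  70  71  71] [ 20  10   9  12   9  13   8  11   5   9  86 195 215 213 212 214 209 211
 210 215 213 211 207 182  94   0   5   4   7  14   0   4]
285 [222 282]
290 [227 277]
295 [231 274]
300 [238 267]
304 [246 258]
[475.134 302.821 328.757] 18.9
0.3 s top [231.378 104.724] open [241.459 130.127] nosetop [238.468 122.59 ]
0.3 t top [ 89.66  186.665] open [113.944 181.114] nosetop [107.251 182.644]
0.37 s top [231.378 104.724] open [243.301 129.476] nosetop [239.761 122.126]
0.37 t top [ 89.66  186.665] open [114.298 177.752] nosetop [107.5   180.212]
0.45 s top [231.378 104.724] open [245.343 128.587] nosetop [241.192 121.494]
0.45 t top [ 89.66  186.665] open [114.577 173.94 ] nosetop [107.688 177.459]
0.53 s top [231.378 104.724] open [247.306 127.55 ] nosetop [242.566 120.757]
0.53 t top [ 89.66  186.665] open [114.719 170.175] nosetop [107.773 174.746]
```

View pics/v12.png

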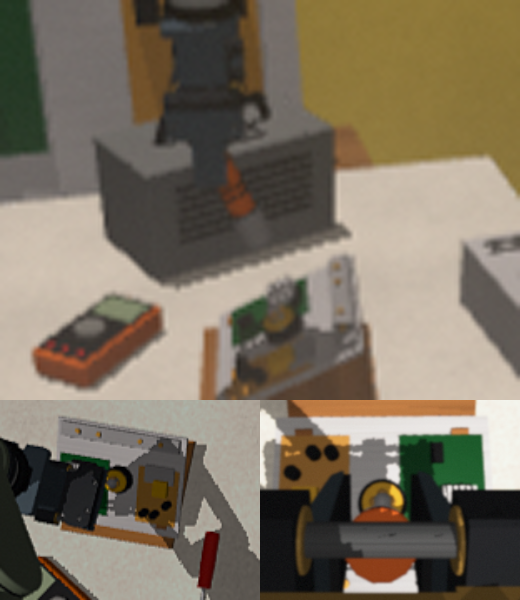

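```bash
python3 - <<'E'
from h import *
q,cs=load('s11'); h=cv2.cvtColor(q,cv2.COLOR_RGB2HSV).astype(int)
sl=(slice(106,134),slice(230,254))
print('S');print(h[sl][:,:,1]);print('V');print(h[sl][:,:,2])
e=np.r_[475.2,302.8,328.6]
for th in(.37,.45):
    n=-np.sin(th)*E_+np.r_[0,0,np.cos(th)]; p=np.cos(th)*E_+np.r_[0,0,np.sin(th)]; T=e-np.r_[0,0,34]; O=T-124*n
    P=np.array([proj(cs,O+17*(np.cos(a)*p+np.sin(a)*Y_)) for a in np.arange(0,6.28,.1)]); print(th,P.min(0),P.max(0),P[P[:,0].argmax()],P[P[:,1].argmax()])
E
```

```text
S
[[  0   5   5   5   0   5  17  24  20  23  20  19  24  22  23  22  25  30
   34  31  36  34  37  33]
 [  5   5   0   5   5  14  41  32  24  22  25  21  25  24  23  30  38  31
   39  39  38  37  38  37]
 [ 10   5   5   5   0  23  77  63  28  23  26  30  30  27  30  42  34  38
   34  34  34  33  39  43]
 [  0   5   0   5   5  14  71 106  47  30  31  34  30  30  38  30  34  30
   30  36  37  47  40  55]
 [  5   5   5   5   5   5  76 153  87  35  30  27  30  34  30  35  41  38
   36  42  48  51  46  48]
 [  5   5   5   5   9   5  72 172 127  58  34  41  37  33  35  35  44  48
   48  50  39  40  40  43]
 [  5   5  10   5   0   0  63 180 168 121  38  41  44  48  38  40  39  39
   43  40  43  47  51  52]
 [  5   9  14   5   5   0  79 182 174 163  74  37  36  30  40  29  38  35
   43  42  42  40  42  46]
 [  5  10   5   5   9   5  74 179 181 163  86  36  42  40  49  48  38  42
   41  37  39  34  39  46]
 [  5   0   5   0   0   5  59 167 177 156 108  69  41  42  40  38  38  36
   34  42  38  46  40  40]
 [ 14  14  19  19  44  90 107 161 169 145 150  89  35  38  33  40  47  42
   43  40  38 
[... 4015 characters left out ...]
6  85  82  78
   73  70  72  72  70  71]
 [ 57  63  66  69  69  70  69  68  70  70  73  79  81  86  85  86  84  77
   72  72  72  72  73  77]
 [ 69  69  70  70  68  69  70  70  72  72  73  77  82  83  87  85  81  76
   74  74  78  82  89  93]
 [ 70  71  69  71  70  71  70  69  71  70  70  73  78  80  81  80  79  78
   89  91  93 100 106 105]
 [ 69  70  69  71  68  67  70  70  71  71  70  73  75  79  83  90  93  95
  105 106 105 105 105 119]
 [ 69  68  70  70  70  69  71  69  73  74  76  82  87  90  93 105 104 104
  105 105 119 151 151 166]]
0.37 [239.77  127.274] [246.887 131.766] [246.887 128.114] [241.25  131.766]
0.45 [241.939 126.218] [248.804 131.043] [248.804 126.965] [243.108 131.043]
```

Request:
jog_arm(
  steps=[
    {"claw":1,"x":4,"y":0,"z":-40,"turn":0},
    {"claw":1,"x":7.5,"y":-0.5,"z":-70,"turn":0},
    {"claw":1,"x":7.5,"y":-0.5,"z":-82,"turn":0},
    {"claw":1,"x":7.5,"y":-0.5,"z":-82,"turn":0},
    {"claw":1,"x":7.5,"y":-0.5,"z":-82,"turn":0},
    {"claw":1,"x":9,"y":-0.7,"z":-85,"turn":0},
    {"claw":1,"x":10.5,"y":-1,"z":-88.5,"turn":0},
    {"claw":1,"x":11,"y":-1,"z":-89,"turn":0},
    {"claw":1,"x":11,"y":-1,"z":-89,"turn":0},
    {"claw":1,"x":11,"y":-1,"z":-89,"turn":0},
  ],
)

```text
clock: 20.15
ee_pos: [485.4, 302.0, 240.3]
tcp_rot: [0.252, 3.131, 0.0]
contact_force: [-0.4, -0.9, -0.5]
finger_gap: 27.7
```

```bash
python3 - <<'E'
from h import *
t,ct=grab('top','t13');w,c=grab('wrist','w13');grab('side','s13');s=env.observe(); print(s['clock'],s['ee_pos'],s['contact_force'],s['finger_gap'],s['ft_torque'])
print(blobs(w,*C['yellow'],30)[0])
F=np.r_[546,292.4,68];n=np.r_[-.43,.068,.9];print('pred collar c',proj(c,F+12*n),'tip',proj(c,F+30*n))
E
```

```text
20.3 [485.438 302.012 240.327] [-0.845 -0.992 -1.155] 27.73060942821959 [ 0.09  -0.093  0.02 ]
[]
pred collar c [253.54  264.915] tip [253.593 265.049]
```

Request:
jog_arm(
  steps=[
    {"claw":1,"x":1,"y":0,"z":-2,"turn":0},
    {"claw":1,"x":2,"y":-0.3,"z":-4,"turn":0},
    {"claw":1,"x":3,"y":-0.5,"z":-6.5,"turn":0},
    {"claw":1,"x":3.5,"y":-0.5,"z":-8,"turn":0},
    {"claw":1,"x":3.5,"y":-0.5,"z":-8,"turn":0},
    {"claw":1,"x":3.5,"y":-0.5,"z":-8,"turn":0},
    {"claw":1,"x":3.5,"y":-0.5,"z":-8,"turn":0},
    {"claw":1,"x":3.5,"y":-0.5,"z":-8,"turn":0},
    {"claw":1,"x":3.5,"y":-0.5,"z":-8,"turn":0},
    {"claw":1,"x":3.5,"y":-0.5,"z":-8,"turn":0},
  ],
)

```text
clock: 21.55
ee_pos: [489.1, 301.5, 232.3]
tcp_rot: [0.252, 3.131, 0.0]
contact_force: [2.5, 0.5, -1.1]
finger_gap: 27.7
```

Request:
jog_arm(
  steps=[
    {"claw":1,"x":1,"y":0,"z":-2,"turn":0},
    {"claw":1,"x":1.7,"y":-0.3,"z":-4,"turn":0},
    {"claw":1,"x":2.2,"y":-0.4,"z":-5,"turn":0},
    {"claw":1,"x":2.6,"y":-0.5,"z":-6,"turn":0},
    {"claw":1,"x":2.6,"y":-0.5,"z":-6,"turn":0},
    {"claw":1,"x":2.6,"y":-0.5,"z":-6,"turn":0},
    {"claw":1,"x":2.6,"y":-0.5,"z":-6,"turn":0},
    {"claw":1,"x":2.6,"y":-0.5,"z":-6,"turn":0},
    {"claw":1,"x":2.6,"y":-0.5,"z":-6,"turn":0},
    {"claw":1,"x":2.6,"y":-0.5,"z":-6,"turn":0},
  ],
)

```text
clock: 22.8
ee_pos: [491.6, 301.1, 226.4]
tcp_rot: [0.252, 3.131, 0.001]
contact_force: [1.7, 1.3, 3.7]
finger_gap: 27.7
```

Request:
jog_arm(
  steps=[
    {"claw":1,"x":0.6,"y":0,"z":-1.5,"turn":0},
    {"claw":1,"x":1.2,"y":-0.2,"z":-3,"turn":0},
    {"claw":1,"x":1.8,"y":-0.3,"z":-4.5,"turn":0},
    {"claw":1,"x":1.8,"y":-0.3,"z":-4.5,"turn":0},
    {"claw":1,"x":1.8,"y":-0.3,"z":-4.5,"turn":0},
    {"claw":1,"x":1.8,"y":-0.3,"z":-4.5,"turn":0},
    {"claw":1,"x":1.8,"y":-0.3,"z":-4.5,"turn":0},
    {"claw":1,"x":1.8,"y":-0.3,"z":-4.5,"turn":0},
    {"claw":1,"x":1.8,"y":-0.3,"z":-4.5,"turn":0},
    {"claw":1,"x":1.8,"y":-0.3,"z":-4.5,"turn":0},
  ],
)

```text
clock: 24.05
ee_pos: [493.1, 300.8, 222.4]
tcp_rot: [-0.252, -3.131, -0.001]
contact_force: [-0.1, 1.7, 7.1]
finger_gap: 27.4
```

Request:
jog_arm(
  steps=[
    {"claw":1,"x":0.6,"y":0,"z":-1.5,"turn":0},
    {"claw":1,"x":1.2,"y":-0.2,"z":-3,"turn":0},
    {"claw":1,"x":1.6,"y":-0.3,"z":-4,"turn":0},
    {"claw":1,"x":1.6,"y":-0.3,"z":-4,"turn":0},
    {"claw":1,"x":1.6,"y":-0.3,"z":-4,"turn":0},
    {"claw":1,"x":1.6,"y":-0.3,"z":-4,"turn":0},
    {"claw":1,"x":1.6,"y":-0.3,"z":-4,"turn":0},
    {"claw":1,"x":1.6,"y":-0.3,"z":-4,"turn":0},
    {"claw":1,"x":1.6,"y":-0.3,"z":-4,"turn":0},
    {"claw":1,"x":1.6,"y":-0.3,"z":-4,"turn":0},
  ],
)

```text
clock: 25.3
ee_pos: [493.2, 300.8, 219.9]
tcp_rot: [-0.253, -3.129, -0.002]
contact_force: [-6.8, 0.3, 16.9]
finger_gap: 27.6
```

```bash
python3 ang.py w14 | head -1; python3 - <<'E'
from h import *
for th in (.41,.45):
    n=-np.sin(.45)*E_+np.r_[0,0,np.cos(.45)]; m=-np.sin(th)*E_+np.r_[0,0,np.cos(th)]
    O=env.observe()['ee_pos']-np.r_[0,0,34]-124*m; F=np.r_[546,292.4,68]; print(th,O,'zs',(O-F)@n,'lat e',(O-F)@(np.cos(.45)*E_+np.r_[0,0,np.sin(.45)]),'lat y',(O-F)@Y_)
E
```

```text
25.35 [493.226 300.797 219.871] [-6.876  1.698 15.816] 27.648569559921498 [ 0.331  0.543 -0.017]
0.41 [542.06  293.086  72.148] zs 5.474599435276157 lat e -1.7972438085655602 lat y 0.06364161942894886
0.45 [546.514 292.383  74.215] zs 5.374471430014823 lat e 3.1633821273212117 lat y 0.06364161942892224
```

Request:
jog_arm(
  steps=[
    {"claw":1,"x":0.3,"y":0,"z":-1,"turn":0},
    {"claw":1,"x":0.6,"y":0,"z":-2,"turn":0},
    {"claw":1,"x":0.9,"y":-0.2,"z":-3,"turn":0},
    {"claw":1,"x":1.2,"y":-0.2,"z":-4,"turn":0},
    {"claw":1,"x":1.2,"y":-0.2,"z":-4,"turn":0},
    {"claw":1,"x":1.2,"y":-0.2,"z":-4,"turn":0},
    {"claw":1,"x":1.2,"y":-0.2,"z":-4,"turn":0},
    {"claw":1,"x":1.2,"y":-0.2,"z":-4,"turn":0},
    {"claw":1,"x":1.2,"y":-0.2,"z":-4,"turn":0},
    {"claw":1,"x":1.2,"y":-0.2,"z":-4,"turn":0},
  ],
)

```text
clock: 26.6
ee_pos: [492.5, 301.0, 218.0]
tcp_rot: [-0.253, -3.125, -0.003]
contact_force: [-14.3, 1.6, 29.7]
finger_gap: 27.2
```

Request:
jog_arm(
  steps=[
    {"claw":1,"x":-1,"y":0.2,"z":2,"turn":0},
    {"claw":1,"x":-2.2,"y":0.3,"z":4.5,"turn":0},
    {"claw":1,"x":-3,"y":0.5,"z":6.5,"turn":0},
    {"claw":1,"x":-3,"y":0.5,"z":6.5,"turn":0},
    {"claw":1,"x":-3,"y":0.5,"z":6.5,"turn":0},
    {"claw":1,"x":-3,"y":0.5,"z":6.5,"turn":0},
    {"claw":1,"x":-3,"y":0.5,"z":6.5,"turn":0},
    {"claw":1,"x":-3,"y":0.5,"z":6.5,"turn":0},
    {"claw":1,"x":-3,"y":0.5,"z":6.5,"turn":0},
    {"claw":1,"x":-3,"y":0.5,"z":6.5,"turn":0},
  ],
)

```text
clock: 27.85
ee_pos: [491.4, 301.0, 220.1]
tcp_rot: [-0.252, -3.127, -0.0]
contact_force: [-2.6, 2.0, 6.3]
finger_gap: 27.6
```

Request:
jog_arm(
  steps=[
    {"claw":1,"x":-0.7,"y":0,"z":1.5,"turn":0},
    {"claw":1,"x":-1.3,"y":0.2,"z":2.7,"turn":0},
    {"claw":1,"x":-1.3,"y":0.2,"z":2.7,"turn":0},
    {"claw":1,"x":-1.3,"y":0.2,"z":2.7,"turn":0},
    {"claw":1,"x":-1.3,"y":0.2,"z":2.7,"turn":0},
    {"claw":1,"x":-1.3,"y":0.2,"z":2.7,"turn":0},
    {"claw":1,"x":-1.3,"y":0.2,"z":2.7,"turn":0},
    {"claw":1,"x":-1.3,"y":0.2,"z":2.7,"turn":0},
    {"claw":1,"x":-1.3,"y":0.2,"z":2.7,"turn":0},
    {"claw":1,"x":-1.3,"y":0.2,"z":2.7,"turn":0},
  ],
)

```text
clock: 29.1
ee_pos: [491.1, 300.6, 222.5]
tcp_rot: [-0.252, -3.129, 0.002]
contact_force: [-4.3, 1.5, 2.8]
finger_gap: 27.7
```

Request:
jog_arm(
  steps=[
    {"claw":1,"x":-0.9,"y":0,"z":1.8,"turn":0},
    {"claw":1,"x":-1.7,"y":0.2,"z":3.6,"turn":0},
    {"claw":1,"x":-1.7,"y":0.2,"z":3.6,"turn":0},
    {"claw":1,"x":-1.7,"y":0.2,"z":3.6,"turn":0},
    {"claw":1,"x":-1.7,"y":0.2,"z":3.6,"turn":0},
    {"claw":1,"x":-1.7,"y":0.2,"z":3.6,"turn":0},
    {"claw":1,"x":-1.7,"y":0.2,"z":3.6,"turn":0},
    {"claw":1,"x":-1.7,"y":0.2,"z":3.6,"turn":0},
    {"claw":1,"x":-1.7,"y":0.2,"z":3.6,"turn":0},
    {"claw":1,"x":-1.7,"y":0.2,"z":3.6,"turn":0},
  ],
)

```text
clock: 30.35
ee_pos: [490.0, 301.0, 226.6]
tcp_rot: [-0.252, -3.131, 0.0]
contact_force: [-1.5, 1.0, -5.7]
finger_gap: 27.8
```

Request:
jog_arm(
  steps=[
    {"claw":1,"x":1.5,"y":-0.2,"z":-3,"turn":0},
    {"claw":1,"x":3,"y":-0.5,"z":-6,"turn":0},
    {"claw":1,"x":4.5,"y":-0.7,"z":-9,"turn":0},
    {"claw":1,"x":5,"y":-0.8,"z":-10.5,"turn":0},
    {"claw":1,"x":5.5,"y":-0.9,"z":-12,"turn":0},
    {"claw":1,"x":5.5,"y":-0.9,"z":-12,"turn":0},
    {"claw":1,"x":5.5,"y":-0.9,"z":-12,"turn":0},
    {"claw":1,"x":5.5,"y":-0.9,"z":-12,"turn":0},
    {"claw":1,"x":5.5,"y":-0.9,"z":-12,"turn":0},
    {"claw":1,"x":5.5,"y":-0.9,"z":-12,"turn":0},
  ],
)

```text
clock: 31.6
ee_pos: [494.0, 300.6, 218.9]
tcp_rot: [-0.252, -3.13, -0.003]
contact_force: [-14.2, -0.9, 20.2]
finger_gap: 27.4
```

```bash
python3 ang.py w15; python3 - <<'E'
from h import *
q,cs=grab('side','s15');t,ct=grab('top','t15');s=env.observe();print(s['clock'],s['ee_pos'],s['contact_force'])
h=cv2.cvtColor(q,cv2.COLOR_RGB2HSV).astype(int)
sl=(slice(132,166),slice(232,256)); print(h[sl][:,:,1])
F=np.r_[546,292.4,68]
for th in(.37,.41,.45,.5):
    n=-np.sin(th)*E_+np.r_[0,0,np.cos(th)]; print(th,[proj(cs,F+n*k) for k in(2,40,126)])
a0=blobs(load('t4')[0],*C['blue'],30)[0]; print([b for b in blobs(t,*C['blue'],30)[0]],[b for b in blobs(t,*C['green'],60)[0]])
E
```

```text
31.65 [493.937 300.584 218.92 ] [-12.975  -1.066  21.976] 27.612347076663905 [-0.241  2.246 -0.097]
[125 122 122 122 122 117 119 121 124 121 119 122 122 123 122 123 119 107
  69  34  39  83 128 145 150 139 105  85  79  80  79  80  81  81  70  55
  41  41  49  61  69  69  69  69] [  6  10  10   8   8   9   7  40 191 216 213 208 205 209 215 212 215 211
 215 211 210 207 208 175  95   6   0   8   7   7   7   4]
285 [223 281]
290 [228 277]
295 [231 273]
300 [239 264]
304 None
31.75 [493.952 300.615 218.905] [-14.301  -1.148  21.165]
[[ 27  26  16   4   4   9   0   4   9  31  78  87  36  35  38  41  41  41
   41  37  39  38  40  37]
 [ 26  19  17   9   9   4   5   9   9  30 109 132  59  37  39  39  36  37
   39  38  35  37  37  36]
 [ 29  25  13   9   4   0   9   9   4  36 127 153  99  38  38  41  39  37
   36  37  36  37  37  37]
 [ 32  31  20   4   9   9   4   4   4  25 105 166 125  55  39  38  36  37
   37  36  37  38  35  37]
 [ 32  33  27   5   0   4   9   9   4  21 108 167 138  77  37  37  38  36
   38  37  37  37  37  37]
 [ 34  36  28   4   4   4   4   4   4  25 103 169 165 108  45
[... 2687 characters left out ...]
  30 123  99  50  55  67  61  42  47  77 125 126 119
  115  95  74  48  26  36]
 [147 110  44  20  25  53 119 120 117 136 103  99  63  68 103 116 105  96
   75  49  28  41  42  68]]
0.37 [array([250.056, 150.976]), array([246.749, 144.21 ]), array([238.935, 128.22 ])]
0.41 [array([250.04 , 150.982]), array([246.426, 144.34 ]), array([237.891, 128.653])]
0.45 [array([250.024, 150.989]), array([246.109, 144.481]), array([236.869, 129.124])]
0.5 [array([250.005, 150.999]), array([245.722, 144.673]), array([235.625, 129.763])]
[([286, 105, 20, 15, 122], [293.9, 114.4]), ([333, 173, 17, 16, 118], [341.6, 179.8])] [([324, 67, 51, 35, 1011], [349.0, 84.1]), ([325, 179, 16, 15, 75], [330.3, 187.0])]
```

Request:
jog_arm(
  steps=[
    {"claw":1,"x":-1,"y":0.2,"z":-0.5,"turn":0},
    {"claw":1,"x":-2,"y":0.3,"z":-1,"turn":0},
    {"claw":1,"x":-3,"y":0.5,"z":-1.5,"turn":0},
    {"claw":1,"x":-4,"y":0.6,"z":-2,"turn":0},
    {"claw":1,"x":-4,"y":0.6,"z":-2,"turn":0},
    {"claw":1,"x":-4,"y":0.6,"z":-2,"turn":0},
    {"claw":1,"x":-4,"y":0.6,"z":-2,"turn":0},
    {"claw":1,"x":-4,"y":0.6,"z":-2,"turn":0},
    {"claw":1,"x":-4,"y":0.6,"z":-2,"turn":0},
    {"claw":1,"x":-4,"y":0.6,"z":-2,"turn":0},
  ],
)

```text
clock: 33.0
ee_pos: [492.4, 300.8, 218.3]
tcp_rot: [0.251, 3.126, 0.004]
contact_force: [-8.8, -3.0, 24.0]
finger_gap: 27.5
```

```bash
python3 ang.py w16; python3 - <<'E'
from h import *
q,cs=grab('side','s16')
for k in('s15','s16'):
    im=load(k)[0]; S=cv2.cvtColor(im,cv2.COLOR_RGB2HSV).astype(float)[:,:,1]
    pts=[]
    for v in list(range(133,144)):
        r=S[v,243:255]; i=np.argmax(r<85)
        if i: pts.append((v,243+i-1+(r[i-1]-85)/(r[i-1]-r[i])))
    print(k,np.polyfit(*zip(*pts),1))
E
```

```text
33.05 [492.353 300.818 218.266] [-9.37  -3.747 23.55 ] 27.31525925704883 [-0.934  1.189 -0.243]
[124 125 122 124 122 121 121 121 123 123 122 123 123 122 123 123 125 122
 103  63  52  93 130 138 123 113  96  88  87  81  80  79  81  81  70  54
  39  41  49  60  66  70  68  72] [  6  10   8   6   6   6   7  15 166 215 212 210 214 210 215 216 215 212
 211 213 212 208 209 177  90   6   5   4   8   7   4   4]
285 [223 281]
290 [228 277]
295 [231 273]
300 [239 264]
304 None
s15 [  0.519 174.457]
s16 [  0.559 168.608]
```

```bash
python3 - <<'E'
from h import *
s=env.observe();print(s['clock'],s['ee_pos'],s['contact_force'],s['finger_gap']);print(env.sign_off())
E
```

```text
33.1 [492.37  300.843 218.286] [-9.578 -2.971 23.551] 27.373005852303894
the job is handed in; nothing more can be done
None
```

I stood the blue tester on the green pad and let go. The orange tester is pressed onto the tilted socket, still gripped and held down. I signed off at 33.1 s.

The moves can't tilt the tool. I tilted the gripped orange tester by pushing its nose against the fixed top edge of the chassis plate, then fed it along the socket axis.

**Last checks:**
- **Blue tester:** the top camera shows it upright on the pad, and its position had not changed in a picture taken near the end.
- **Snap:** after the first full push I pulled back about 9 mm. The force fell along a spring-like 8 to 5 N, then turned to about 3 N of pull, which means the catches were holding.
- **Collar:** I pressed back to the same depth as the first 34 N push, where it had stopped hard. It now holds steady at about 26 N along the axis, against the spring's 9 N. The collar itself could not be seen under the tester, so "fully down" rests on force and depth.
- **Grip:** 27.4 mm opening on the 28 mm grip, so it is still held. The tester slid roughly 10 mm sideways in the pads while I tilted it.
- **Tilt, not fully in agreement:** the side camera gives about 0.42 rad (±0.03) against the socket's 0.45. It may be slightly short of square, though a final sideways nudge did bring it closer.
- **Other objects:** I saw nothing else move, but I did not check every item at the end.

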